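# Cull the short sleeve, then hold the hidden bolt head

### The job

I am about to slide the sleeves onto the bolt of the clamp fixture and run the nut up. First take the one sleeve that is too short off the pad and leave it in the square tin, without moving the two full-length sleeves or the other small things lying about. Then reach down into the gap between the fixture's two upright plates, grip the bar-shaped bolt head by its two flats, turn it against its spring until it stands upright, and finish while still holding it there so that it cannot turn back.

Things in the scene. Friction and masses are not known exactly. Their poses are not given: they have to be found in the camera images.
- fixture: Fixed clamp fixture: base plate 150 x 90 x 14 mm, two upright plates 8 mm thick (x), 60 mm wide (y), tops at 112 mm, 44 mm gap between them along x, open above and at both y sides. Bolt head in mid-gap. Origin: centre of the underside, below mid-gap. x runs along the level bolt from head to threaded end (out 58 mm beyond the +x plate, diameter 10 mm); z up. Outside the gap: gussets to 44 mm.
- bolt: Bolt, level along its x, turning about x. Head: steel bar centred on the origin, 16 mm (x), 12 mm across its two flats (y), 26 mm long (z); origin in fixture's frame 0, 0, 90 mm, 22 mm below the plates' tops. Upright: z vertical, flats to fixture's -y, +y. Starts leaning 20 to 29 degrees, upper end to fixture's +y; a spring returns it there when let go. Holding it upright takes 0.1 N m.
- pad: Flat grey plastic pad, 210 x 70 x 4 mm, fixed, on which the three sleeves stand in a row along its x, about 70 mm apart. Origin: centre of the underside.
- sleeve_short: The short sleeve, to be culled: steel tube 20 mm in diameter, 11.6 mm bore, only 26 mm tall, 50 g, standing on the pad in any of the three places. Origin: centre of the underside; z along the tube.
- sleeve_a: Full-length sleeve: the same tube but 40 mm tall, 75 g, standing on the pad. Stays where it is. Origin: centre of the underside.
- sleeve_b: The other full-length sleeve, same as sleeve_a.
- tin: Square open aluminium tin for rejects, fixed, 110 x 110 mm outside, 30 mm high, walls and floor 3 mm. Origin: centre of the underside.
- nut: Loose round steel nut lying on the mat near the robot, 18 mm in diameter, 10 mm high; leave alone. Origin: centre of the underside.
- screwdriver: Loose screwdriver, 160 mm long, black handle, lying crosswise beyond the tin; leave alone. Origin: underside near the middle; x along it.
- loupe: Loose metal eye loupe, a cup 26 to 38 mm in diameter, 35 mm high, standing on the mat; leave alone. Origin: centre of the underside.
Things that resemble listed ones, but are neither listed nor needed, are in the scene too. There is more than one size of the fixture; the one meant has the size given above. Of the things that look like the tin, the smaller one is meant.

How it is judged (in metres and radians):
On the way:
1. the short sleeve lies in the tin, let go and at rest (x of sleeve_short in the frame of tin between -0.055 and 0.055 m and y of sleeve_short in the frame of tin between -0.055 and 0.055 m and z of sleeve_short in the frame of tin below 0.027 m and linear speed of sleeve_short below 0.02 m/s and contact force between the fingers and sleeve_short below 0.1 N), for 0.2 s.
At the end, for the whole second after the job is handed in: Short sleeve inside the tin (origin under 27 mm above its underside), at rest, let go; the other two upright within 0.1 rad; bolt within 0.12 rad of upright and still (0.05 rad/s), held with over 3 N, the grasp point within 28 mm of the head's centre and 12 mm sideways of the bolt's axis (all of step 1 and angle between each of sleeve_a, sleeve_b's own z axis and vertical below 0.1 rad and angle between bolt's own z axis and vertical below 0.12 rad and contact force between the fingers and bolt above 3 N and distance between the grasp point and bolt below 0.028 m and y of the grasp point in the frame of fixture between -0.012 and 0.012 m and angular speed of bolt below 0.05 rad/s); the arm keeps its last pose, push and grip.
It fails at once if the first full-length sleeve is moved more than 15 mm (distance of sleeve_a from where it was at the start of the episode above 0.015 m).
It fails at once if the second full-length sleeve is moved more than 15 mm (distance of sleeve_b from where it was at the start of the episode above 0.015 m).
It fails at once if the nut is moved more than 15 mm (distance of nut from where it was at the start of the episode above 0.015 m).
It fails at once if the loupe is moved more than 15 mm (distance of loupe from where it was at the start of the episode above 0.015 m).
It fails at once if the screwdriver is moved more than 15 mm (distance of screwdriver from where it was at the start of the episode above 0.015 m).
It also fails if it takes over 59 s, if anything falls off the work surface, if the arm or the gripper's body presses on something with over 40 N, if the wrist force passes 120 N, or if a joint passes its speed limit or range.

### The arm

A 6-joint arm with a two-finger parallel gripper is mounted at the origin on the work surface. World frame = base frame: x ahead of the robot, y to its left, z up, the work surface at z = 0. Lengths are in mm, angles in rad, forces in N, time in s.
With the tool pointing down it reaches from about 350 to 775 mm from the base axis. Payload 7.3 kg.
Tool frame: the origin (TCP) lies at the very end of the fingers, on their centre line; the grasp point (between the pads) lies 19 mm behind it; z points along the fingers, y is the line along which they close (so a half turn about z gives the same grasp; the last joint's range is limited). The gripper opens to 92 mm and grips with 3 to 60 N. Pads are 19 mm wide; open, the fingers measure 130 mm over their backs; the gripper's body (75 mm by 190 mm) begins 47 mm behind the grasp point.
Start: joints at [1.074, 0.342, 1.524, -0, 1.275, -0.146], TCP at [180.402, 493.052, 226.741] pointing down, gripper open.
Joint ranges: [-2.53, 2.53], [-0.77, 2.02], [0.04, 2.7], [-1, 4.14], [0.28, 2.66], [-3.11, 3.11]. Speed limits (rad/s): [2.57, 2.57, 3.14, 3.14, 3.14, 3.14].

### API

Orientations are given as [roll, pitch, yaw] about the fixed x, y, z axes, in that order (R = Rz(yaw) Ry(pitch) Rx(roll)).
In Python, from plant import bot gives the robot as it stands.
- The arm moves only by the tool jog_arm, never from a script. Its argument "targets" is a list of rows, each an object with "xyz": the shift along the tool's x, y, z as a fraction of full scale, a list of three; "spin": the turn about the tool's z as a fraction of full scale. In form: [{"xyz": [x, y, z], "spin": spin}, ...]. A call has exactly 10 rows; each row shifts and turns the commanded pose from where the row before left it, along the tool's axes as they then stand; what a row does not reach is not made up. Full scale, the value 1, is 80 mm for a shift and 0.1 rad for a turn. A row lasts 1/8 s, in which the tool goes at most 62.5 mm and 10.7 degrees, less where a joint would pass 70% of its speed; a pose out of reach is approached as far as the arm can. A call with a number of a shift or a turn outside -1 to 1 is refused whole. A call with a gripper value outside its range is refused whole. "gripper" is the opening in per cent of the stroke, from 0 (shut) to 100 (fully open), set as the call begins (left out, the last holds). The fingers move at their own pace and stop on an object; the grip force is fixed at half the most. Time passes only in rows, so rows that do not move let the fingers close, or fill a call up. It gives the time, the measured TCP pose, the force, the opening and the grip force at its end, in the units of the state.
- bot.get_obs(): the state, without advancing time (a new reading comes with each control period).
- bot.capture(name): name is "scene" or "top" or "wrist"; returns the picture (384x512x3 uint8, blue, green, red); there is no depth.
- bot.get_calibration(name): a dict with "vfov" (degrees; the focal length in pixels is half the picture's height over the tangent of half this angle, whatever the lens; pixels are square), "cx", "cy" (the principal point, pixels), "eye" and "rotation" of the camera in the world. Camera axes: x right, y down, z forward; pixel columns grow to the right and rows downward; lengths in mm; the calibration is good to about 2 mm. The wrist camera is an equidistant fisheye: a pixel r from the principal point sees the ray r / f radians off the axis. A picture is of the moment at which its call begins: read the wrist's pose just before it. get_calibration takes no time and is no camera call; for the wrist camera it gives the pose at the moment of the call.
- bot.close_job(): hands the job in; it is judged then, once.
The state is a dict: "time": time; "joint_positions": joint angles; "dq": joint speeds; "tau": joint torques, N m; "tool_pos": TCP position; "tcp_rot": TCP orientation; "contact_force": force on the tool from outside, world axes, zero at the start; "moment": the same for the moment, N m; "grip_width": finger opening in mm; "finger_force": force on a finger pad.
Only numpy, scipy, OpenCV 4.12 (cv2) and the standard library are available. Lean on these libraries where they do the work, as an engineer would, in place of code of your own. Each camera call takes 0.05 s, during which the arm holds its last target. There are 200 camera calls.

## Working session

There is one attempt and no reset: what is moved stays moved. The work goes in short steps, Python scripts to look and compute and a tool call to move; the robot and the scene stay as the last step left them, time stands still between calls to the robot, and variables do not carry over. Pictures are saved under pics/ and viewed, at most 10 in all, crops included, and the job is handed in when it is done.

Besides the shell and the picture viewer there is one more tool, called after "Request:" as name(argument=value, ...) on one line, values as JSON. jog_arm: Moves the arm, as the interface text tells. Shift numbers are shares of 80 mm and turn numbers shares of 0.1 rad, none past 1 either way. Its arguments: {"type":"object","properties":{"targets":{"type":"array","items":{"type":"object","properties":{"xyz":{"type":"array","items":{"type":"number"}},"spin":{"type":"number"}}}},"gripper":{"type":"number"}},"required":["targets"]}

```bash
mkdir -p pics; ls; python3 - <<'E'
from plant import bot
import cv2,json
print(bot.get_obs())
for n in("scene","top"):
    cv2.imwrite(f"pics/{n}0.png",cv2.resize(bot.capture(n),(800,600)))
for n in("scene","top","wrist"): print(n,bot.get_calibration(n))
E
```

```text
pics
{'time': 0.0, 'joint_positions': array([ 1.07398595e+00,  3.42743103e-01,  1.52501168e+00, -2.54858936e-06,
        1.27541067e+00, -1.45979134e-01]), 'dq': array([-0.00080279, -0.00160008, -0.00021471,  0.00039699,  0.00067734,
       -0.00086909]), 'tau': array([ 1.24086666e-03, -4.31243598e+01, -2.44222087e+01,  7.16754911e-02,
        5.60031622e-02, -1.50385613e-04]), 'tool_pos': array([180.20379192, 492.66867658, 226.03625628]), 'tcp_rot': array([-3.14003623e+00, -2.26369830e-04,  2.79076198e+00]), 'contact_force': array([-0.41057092, -0.78772537, -0.08920537]), 'moment': array([-0.0254827 , -0.01870388, -0.02894007]), 'finger_force': 0.0, 'grip_width': 92.24541514666203}
scene {'vfov': 42.69757298613832, 'cx': 248.4310938438493, 'cy': 186.22394779880423, 'eye': array([912.31200588, 580.7742212 , 931.40189443]), 'rotation': array([-2.40724063,  0.006032  ,  2.62268709])}
top {'vfov': 56.03886011268333, 'cx': 251.32813495261016, 'cy': 184.66922282629014, 'eye': array([365.78009348, -80.03806126, 983.11606424]), 'rotation': array([-2.93996287e+00, -2.89406742e-03, -1.46486247e+00])}
wrist {'vfov': 65.70646984690485, 'cx': 256.2361609538166, 'cy': 192.29601400981832, 'eye': array([103.85339713, 520.69191266, 383.28875609]), 'rotation': array([2.83830026e+00, 7.75662007e-04, 1.22027208e+00])}
```

View pics/scene0.png

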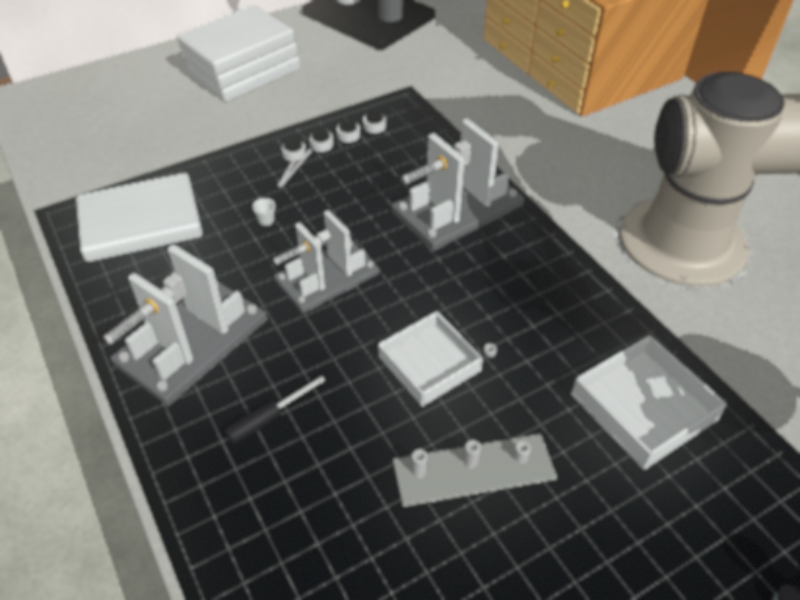

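View pics/top0.png

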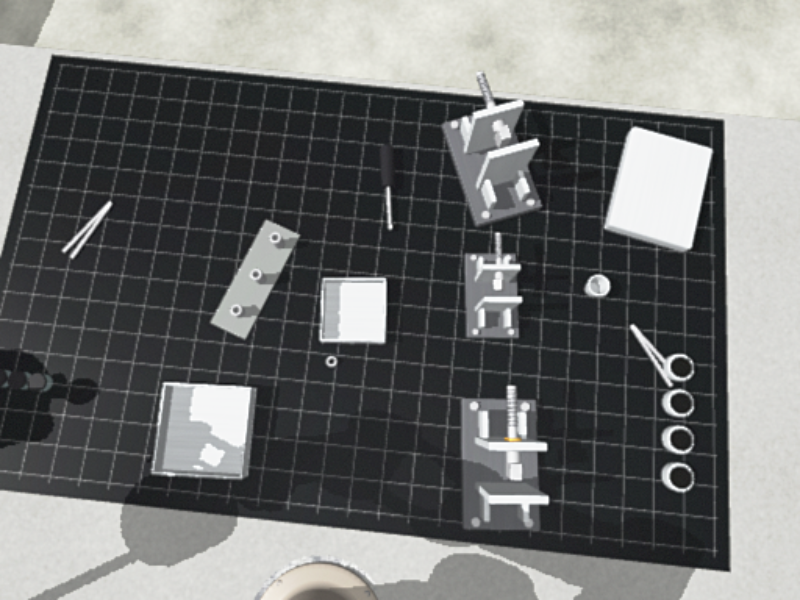

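The scene view shows three fixtures (about 190,320; 325,260; 460,185), two tins (430,355 small; 650,400 large) and the pad with three sleeves (420,462; 473,452; 523,449). In the top view, the fixtures are at (490,165), (492,295) and (500,465), the tins at (353,310) and (205,430), and the sleeves at (275,238), (256,274) and (236,310). Next I'll compare sizes.

```bash
cat > h.py <<'E'
import numpy as np, cv2
from scipy.spatial.transform import Rotation as R
from plant import bot
def ray(c,uv):
    f=192/np.tan(np.radians(c["vfov"]/2)); d=np.array([(uv[0]-c["cx"])/f,(uv[1]-c["cy"])/f,1.])
    if c.get("fish"):
        r=np.hypot(d[0],d[1]); d=np.array([d[0]/r*np.sin(r),d[1]/r*np.sin(r),np.cos(r)]) if r>1e-9 else d
    return np.array(c["eye"]),R.from_euler("xyz",c["rotation"]).apply(d/np.linalg.norm(d))
def plane(c,uv,z):
    e,d=ray(c,uv); return e+d*(z-e[2])/d[2]
def tri(rs):
    A=sum(np.eye(3)-np.outer(d,d) for e,d in rs); b=sum((np.eye(3)-np.outer(d,d))@e for e,d in rs)
    p=np.linalg.solve(A,b); return p,[float(np.linalg.norm(np.cross(d,p-e))) for e,d in rs]
def proj(c,p):
    f=192/np.tan(np.radians(c["vfov"]/2)); q=R.from_euler("xyz",c["rotation"]).inv().apply(np.asarray(p,float)-c["eye"])
    if c.get("fish"):
        r=np.hypot(q[0],q[1]); th=np.arctan2(r,q[2]); return np.array([c["cx"],c["cy"]])+f*th*q[:2]/r
    return np.array([c["cx"],c["cy"]])+f*q[:2]/q[2]
def cal(n):
    c=dict(bot.get_calibration(n)); c["fish"]=n=="wrist"; return c
E
cat > a.py <<'E'
from h import *
np.set_printoptions(precision=1,suppress=True)
s=512/800
T=cal("top");S=cal("scene")
def quad(pts,z):
    P=[plane(T,np.array(p)*s,z) for p in pts]
    print([p[:2].round() for p in P],[round(np.linalg.norm(P[i]-P[(i+1)%4])) for i in range(4)])
for q in ([(443,122),(505,106),(541,208),(478,224)],[(466,254),(517,252),(519,338),(467,337)],[(461,399),(535,400),(540,528),(462,530)]): quad(q,14)
quad([(320,279),(386,278),(386,342),(320,342)],30)
quad([(160,382),(256,384),(248,479),(152,474)],30)
quad([(266,221),(299,236),(245,339),(211,323)],4)
# two-view sleeve tops
for a,b in (((275,238),(420,456)),((256,274),(473,445)),((236,310),(524,443))):
    print(tri([ray(T,np.array(a)*s),ray(S,np.array(b)*s)]))
E
python3 a.py
python3 - <<'E'
import sys; sys.path.insert(0,'.')
from h import *
cv2.imwrite("pics/w0.png",cv2.resize(bot.capture("wrist"),(800,600)))
E
```

```text
[array([ 889., -122.]), array([ 934., -235.]), array([ 739., -313.]), array([ 697., -202.])] [122, 210, 119, 208]
[array([ 639., -185.]), array([ 653., -275.]), array([ 500., -288.]), array([ 492., -198.])] [91, 153, 90, 148]
[array([ 386., -197.]), array([ 398., -321.]), array([ 196., -340.]), array([ 179., -215.])] [125, 203, 126, 208]
[array([563.,  65.]), array([577., -49.]), array([467., -61.]), array([455.,  50.])] [114, 111, 112, 109]
[array([360., 307.]), array([374., 147.]), array([223., 137.]), array([214., 292.])] [160, 151, 156, 147]
[array([665., 180.]), array([643., 117.]), array([449., 184.]), array([470., 248.])] [67, 206, 67, 206]
(array([625.6, 151.5,  37.2]), [0.39926685685969704, 0.39926685685971613])
(array([557.6, 173.8,  40.4]), [0.6582982204790813, 0.6582982204791061])
(array([493.2, 200.8,  30.9]), [0.9658919966643021, 0.9658919966642737])
```

View pics/w0.png

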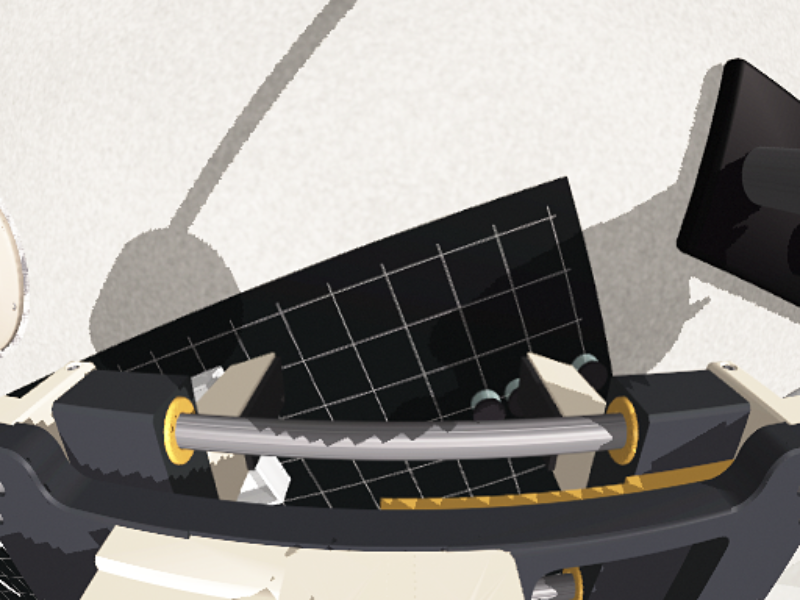

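Only the small centre fixture measures 150 x 90 (the others are about 205 x 122). The 110 mm tin is centred near (515, 0). The wrist view shows only the mat's edge, since the fingers block the rest. Three things could be taken for the short sleeve, at top-view pixels (275,238), (256,274) and (236,310). The third triangulates lowest, so I'll check it in a close crop.

```bash
python3 - <<'E'
from h import *
a=bot.capture("scene")[268:328,250:360]; b=bot.capture("top")[138:218,130:195]
a=cv2.resize(a,(770,420),interpolation=cv2.INTER_CUBIC)
c=bot.capture("scene")[130:200,170:248]; 
cv2.imwrite("pics/c1.png",a)
m=np.zeros((560,800,3),np.uint8); b=cv2.resize(b,(390,480),interpolation=cv2.INTER_CUBIC); c=cv2.resize(c,(390,350),interpolation=cv2.INTER_CUBIC)
m[:480,:390]=b;m[:350,400:790]=c
cv2.imwrite("pics/c2.png",m)
E
```

```text
(no output)
```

View pics/c1.png

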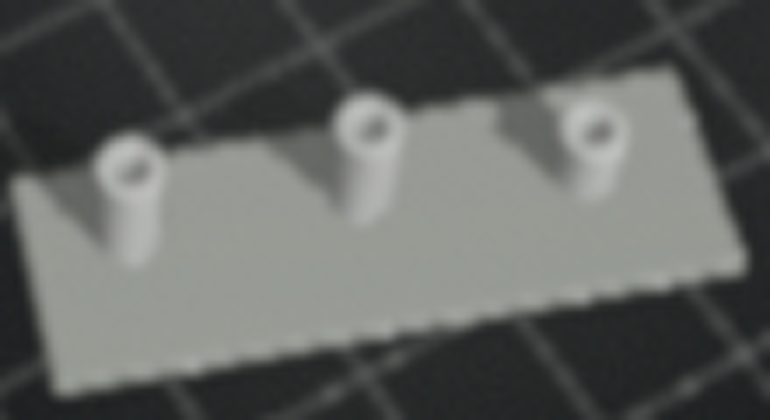

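View pics/c2.png

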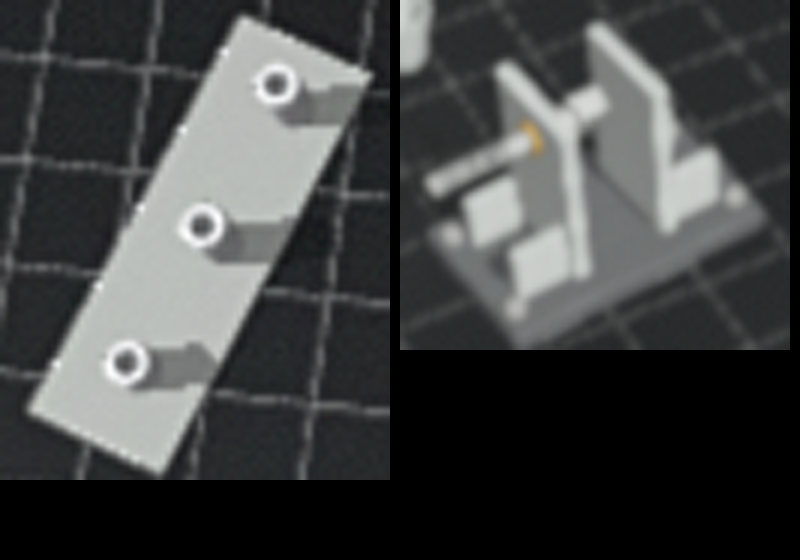

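The crops confirm it. The sleeve at right in the scene crop (595,131), bottom in the top crop (127,362), is clearly the short one, and its shadow is shorter too. The chosen fixture's head is visible at (588,103) in the crop.

```bash
cat >> h.py <<'E'
def delta(p,yaw=None):
    o=bot.get_obs(); M=R.from_euler("xyz",o["tcp_rot"])
    d=M.inv().apply(np.asarray(p)-o["tool_pos"])
    print("t",round(o["time"],2),"tcp",o["tool_pos"].round(1),"rpy",o["tcp_rot"].round(3),"tool delta/80:",(d/80).round(3), "spin tot/0.1:",None if yaw is None else round(-((yaw-o["tcp_rot"][2]+np.pi)%(2*np.pi)-np.pi)/.1,2))
E
python3 - <<'E'
from h import *
np.set_printoptions(precision=1,suppress=True)
T=cal("top");S=cal("scene")
o=np.array
for a,b in (((276,84),(131,170)),((202,226),(369,128)),((127,362),(595,131))):
    print(tri([ray(T,o(a)/6+(130,138)),ray(S,o(b)/7+(250,268))]))
print(plane(S,o((587-400,103))/5+(170,130),100))
for p in ((505,65),(572,122),(597,28),(662,92)): print(plane(S,o((p[0]-400,p[1]))/5+(170,130),112))
delta([493,201,120])
c=cal("wrist"); t=bot.get_obs(); M=R.from_euler("xyz",t["tcp_rot"])
print(M.inv().apply(c["eye"]-t["tool_pos"]), M.inv().apply(R.from_euler("xyz",c["rotation"]).apply([0,0,1])))
E
```

```text
(array([626.4, 151.9,  36.8]), [0.6892062756855353, 0.6892062756854509])
(array([557.7, 175. ,  36.4]), [0.3819037221201026, 0.381903722120125])
(array([494.5, 203. ,  22.4]), [1.013908149295866, 1.0139081492958055])
[ 573.  -225.4  100. ]
[ 600.7 -257.9  112. ]
[ 590.  -205.7  112. ]
[ 549.6 -259.4  112. ]
[ 543.1 -202.5  112. ]
t 0.3 tcp [180.3 492.9 226.5] rpy [-3.1 -0.   2.8] tool delta/80: [-4.9 -2.1  1.3] spin tot/0.1: None
[  81.4   -0.2 -157.2] [-0.3  0.   1. ]
```

Request:
jog_arm(targets=[{"xyz": [-0.49, -0.21, 0.13], "spin": 0}, {"xyz": [-0.49, -0.21, 0.13], "spin": 0}, {"xyz": [-0.49, -0.21, 0.13], "spin": 0}, {"xyz": [-0.49, -0.21, 0.13], "spin": 0}, {"xyz": [-0.49, -0.21, 0.13], "spin": 0}, {"xyz": [-0.49, -0.21, 0.13], "spin": 0}, {"xyz": [-0.49, -0.21, 0.13], "spin": 0}, {"xyz": [-0.49, -0.21, 0.13], "spin": 0}, {"xyz": [-0.49, -0.21, 0.13], "spin": 0}, {"xyz": [-0.49, -0.21, 0.13], "spin": 0}], gripper=100)

```text
time: 1.55
tool_pos: [491.8, 199.5, 122.4]
tcp_rot: [3.141, 0.0, 2.791]
contact_force: [-0.1, -0.1, 1.2]
grip_width: 91.7
finger_force: 0.0
```

```bash
python3 - <<'E'
from h import *
delta([493,201,7])
c=cal("wrist"); im=bot.capture("wrist"); np.save("w1.npy",im)
print(proj(c,[493,201,30])*800/512)
cv2.imwrite("pics/w1.png",cv2.resize(im,(800,600)))
E
```

```text
t 1.55 tcp [491.8 199.5 122.4] rpy [3.141 0.    2.791] tool delta/80: [-0.007  0.022  1.443] spin tot/0.1: None
[403.55651241 306.91335136]
```

View pics/w1.png

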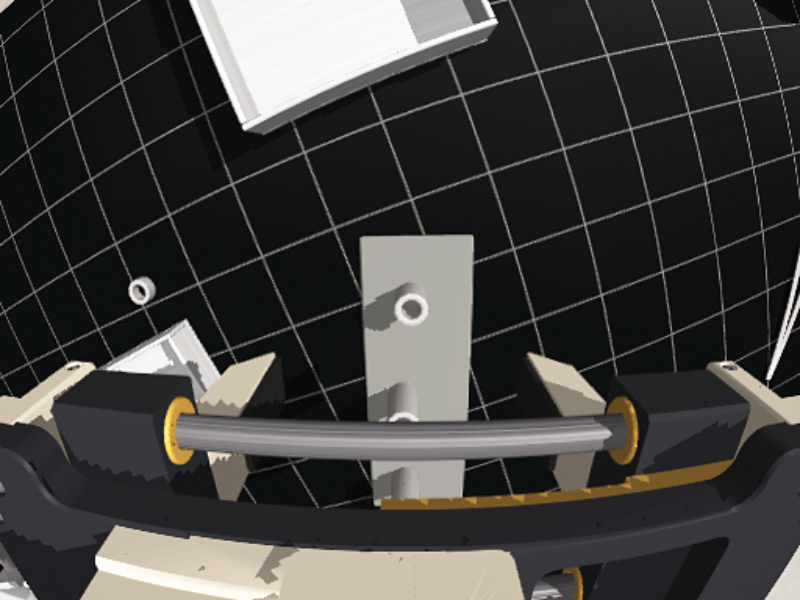

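The sleeve rim shows at (411,310) in the wrist view and the fingers straddle it, with its neighbours behind in line. Next I refine its position.

```bash
python3 - <<'E'
from h import *
np.set_printoptions(precision=1,suppress=True)
c=cal("wrist");T=cal("top"); S=cal("scene"); a=ray(c,np.array([411,310])*.64); b=ray(T,np.array([127,362])/6+(130,138)); d=ray(S,np.array([595,133])/7+(250,268))
p,e=tri([a,b,d]); print(p,e,tri([a,b]),tri([a,d]),plane(c,np.array([411,310])*.64,30))
delta(np.r_[plane(c,np.array([411,310])*.64,30)[:2],8])
E
```

```text
[496.8 202.5  26.1] [3.8872670712368484, 2.2796418898393767, 3.2663565964677272] (array([495.9, 200.3,  33.3]), [2.2754468208888365, 2.2754468208888072]) (array([498. , 203.8,  29. ]), [3.190312784152494, 3.1903127841524674]) [499.1 200.9  30. ]
t 1.6 tcp [495.  196.2 121.2] rpy [-3.1  0.   2.8] tool delta/80: [-0.   0.1  1.4] spin tot/0.1: None
```

```bash
python3 - <<'E'
from h import *
im=bot.capture("wrist"); im=bot.capture("wrist");im=bot.capture("wrist")
c=cal("wrist"); im=bot.capture("wrist"); delta([0,0,0])
g=cv2.cvtColor(im,cv2.COLOR_BGR2GRAY)[170:225,235:295]; _,m=cv2.threshold(g,205,255,0)
cs,_=cv2.findContours(m,0,2)
for k in cs:
    if cv2.contourArea(k)>30:
        (u,v),r=cv2.minEnclosingCircle(k); u+=235;v+=170; print(u,v,r,plane(c,(u,v),30))
E
```

```text
t 1.8 tcp [490.3 200.8 122.7] rpy [-3.142e+00 -1.000e-03  2.790e+00] tool delta/80: [ 4.89  -4.465  1.537] spin tot/0.1: None
262.875 199.0 10.320740699768066 [495.48181228 204.58921833  30.        ]
```

Request:
jog_arm(targets=[{"xyz": [-0.04, 0.06, 0.2], "spin": 0}, {"xyz": [0, 0, 0.3], "spin": 0}, {"xyz": [0, 0, 0.3], "spin": 0}, {"xyz": [0, 0, 0.3], "spin": 0}, {"xyz": [0, 0, 0.2], "spin": 0}, {"xyz": [0, 0, 0.1], "spin": 0}, {"xyz": [0, 0, 0.03], "spin": 0}, {"xyz": [0, 0, 0], "spin": 0}, {"xyz": [0, 0, 0], "spin": 0}, {"xyz": [0, 0, 0], "spin": 0}])

```text
time: 3.05
tool_pos: [495.8, 204.1, 8.8]
tcp_rot: [3.141, 0.001, 2.791]
contact_force: [0.5, 0.2, 0.2]
grip_width: 91.8
finger_force: 0.0
```

Request:
jog_arm(targets=[{"xyz": [0, 0, 0], "spin": 0}, {"xyz": [0, 0, 0], "spin": 0}, {"xyz": [0, 0, 0], "spin": 0}, {"xyz": [0, 0, 0], "spin": 0}, {"xyz": [0, 0, 0], "spin": 0}, {"xyz": [0, 0, 0], "spin": 0}, {"xyz": [0, 0, 0], "spin": 0}, {"xyz": [0, 0, 0], "spin": 0}, {"xyz": [0, 0, 0], "spin": 0}, {"xyz": [0, 0, 0], "spin": 0}], gripper=0)

```text
time: 4.3
tool_pos: [495.5, 204.0, 8.4]
tcp_rot: [3.141, 0.0, 2.791]
contact_force: [-0.2, -0.2, -0.4]
grip_width: 18.9
finger_force: 30.0
```

Request:
jog_arm(targets=[{"xyz": [0, 0, -0.1], "spin": 0}, {"xyz": [0, 0, -0.2], "spin": 0}, {"xyz": [0, 0, -0.3], "spin": 0}, {"xyz": [0, 0, -0.3], "spin": 0}, {"xyz": [0, 0, -0.1], "spin": 0}, {"xyz": [0, 0, 0], "spin": 0}, {"xyz": [0, 0, 0], "spin": 0}, {"xyz": [0, 0, 0], "spin": 0}, {"xyz": [0, 0, 0], "spin": 0}, {"xyz": [0, 0, 0], "spin": 0}])

```text
time: 5.55
tool_pos: [495.4, 204.0, 88.0]
tcp_rot: [-3.141, -0.0, 2.791]
contact_force: [-0.5, 0.5, 0.1]
grip_width: 19.0
finger_force: 30.0
```

```bash
python3 - <<'E'
from h import *
np.set_printoptions(precision=1,suppress=True)
S=cal("scene");T=cal("top")
q=[plane(S,np.array(p)*.64,30) for p in((379,349),(436,314),(481,359),(426,401))]
print(np.array(q),np.mean(q,0))
S4=[(320,279),(386,278),(386,342),(320,342)]
print(np.mean([plane(T,np.array(p)*.64,30) for p in S4],0))
delta([515,1,88])
E
```

```text
[[582.6 -34.8  30. ]
 [473.4 -50.2  30. ]
 [462.4  55.9  30. ]
 [570.5  78.2  30. ]] [522.2  12.3  30. ]
[515.5   1.4  30. ]
t 5.55 tcp [495.4 204.   88. ] rpy [-3.1 -0.   2.8] tool delta/80: [-1.1 -2.3  0. ] spin tot/0.1: None
```

Request:
jog_arm(targets=[{"xyz": [-0.1, -0.2, 0], "spin": 0}, {"xyz": [-0.2, -0.4, 0], "spin": 0}, {"xyz": [-0.2, -0.4, 0], "spin": 0}, {"xyz": [-0.2, -0.4, 0], "spin": 0}, {"xyz": [-0.2, -0.4, 0], "spin": 0}, {"xyz": [-0.2, -0.3, 0], "spin": 0}, {"xyz": [-0.11, -0.14, 0], "spin": 0}, {"xyz": [0, 0, 0], "spin": 0}, {"xyz": [0, 0, 0], "spin": 0}, {"xyz": [0, 0, 0], "spin": 0}])

```text
time: 6.8
tool_pos: [524.5, 3.4, 88.3]
tcp_rot: [3.141, -0.0, 2.792]
contact_force: [0.1, 0.3, -0.8]
grip_width: 19.0
finger_force: 30.0
```

```bash
python3 - <<'E'
from h import *
delta([517,5,9])
im=bot.capture("wrist"); cv2.imwrite("pics/w2.png",cv2.resize(im,(800,600)))
E
```

```text
t 6.8 tcp [524.5   3.4  88.3] rpy [ 3.141 -0.     2.792] tool delta/80: [ 0.095 -0.013  0.991] spin tot/0.1: None
```

View pics/w2.png

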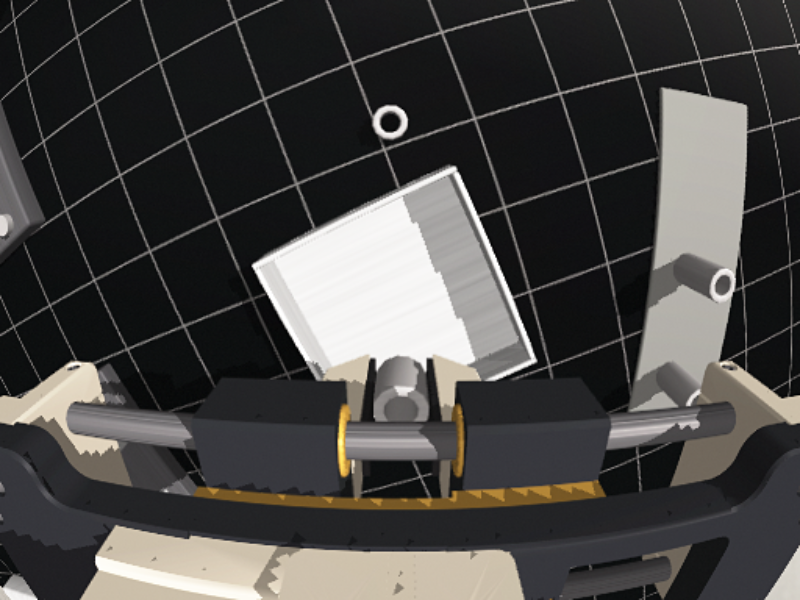

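The wrist view shows the sleeve held at (400,390) above the far part of the tin. The tin's rim corners are at (256,265), (455,168) and (535,360), so I'll centre on those.

```bash
python3 - <<'E'
from h import *
np.set_printoptions(precision=1,suppress=True)
c=cal("wrist")
q=[plane(c,np.array(p)*.64,30) for p in((256,265),(455,168),(535,360))]
print(np.array(q)); m=(q[0]+q[2])/2; m[2]=9; print(m); delta(m)
E
```

```text
[[470.1 -52.3  30. ]
 [460.1  53.5  30. ]
 [566.5  63.2  30. ]]
[518.3   5.5   9. ]
t 6.85 tcp [524.6   3.3  88.3] rpy [ 3.1 -0.   2.8] tool delta/80: [ 0.1 -0.   1. ] spin tot/0.1: None
```

Request:
jog_arm(targets=[{"xyz": [0.1, 0, 0.1], "spin": 0}, {"xyz": [0, 0, 0.2], "spin": 0}, {"xyz": [0, 0, 0.3], "spin": 0}, {"xyz": [0, 0, 0.2], "spin": 0}, {"xyz": [0, 0, 0.1], "spin": 0}, {"xyz": [0, 0, 0.09], "spin": 0}, {"xyz": [0, 0, 0], "spin": 0}, {"xyz": [0, 0, 0], "spin": 0}, {"xyz": [0, 0, 0], "spin": 0}, {"xyz": [0, 0, 0], "spin": 0}])

```text
time: 8.1
tool_pos: [517.5, 5.1, 9.4]
tcp_rot: [3.141, 0.001, 2.791]
contact_force: [0.6, 0.4, -0.9]
grip_width: 18.9
finger_force: 30.0
```

Request:
jog_arm(targets=[{"xyz": [0, 0, 0], "spin": 0}, {"xyz": [0, 0, 0], "spin": 0}, {"xyz": [0, 0, 0], "spin": 0}, {"xyz": [0, 0, 0], "spin": 0}, {"xyz": [0, 0, 0], "spin": 0}, {"xyz": [0, 0, 0], "spin": 0}, {"xyz": [0, 0, 0], "spin": 0}, {"xyz": [0, 0, 0], "spin": 0}, {"xyz": [0, 0, 0], "spin": 0}, {"xyz": [0, 0, 0], "spin": 0}], gripper=42)

```text
time: 9.35
tool_pos: [517.3, 5.2, 9.1]
tcp_rot: [3.141, 0.0, 2.791]
contact_force: [0.3, -0.4, 0.3]
grip_width: 38.6
finger_force: 0.0
```

Request:
jog_arm(targets=[{"xyz": [0, 0, -0.1], "spin": 0}, {"xyz": [0, 0, -0.3], "spin": 0}, {"xyz": [0, 0, -0.4], "spin": 0}, {"xyz": [0, 0, -0.5], "spin": 0}, {"xyz": [0, 0, -0.5], "spin": 0}, {"xyz": [0, 0, -0.5], "spin": 0}, {"xyz": [0, 0, -0.2], "spin": 0}, {"xyz": [0, 0, 0], "spin": 0}, {"xyz": [0, 0, 0], "spin": 0}, {"xyz": [0, 0, 0], "spin": 0}])

```text
time: 10.6
tool_pos: [516.7, 5.3, 208.1]
tcp_rot: [-3.141, -0.002, 2.791]
contact_force: [0.5, 0.1, -0.1]
grip_width: 38.6
finger_force: 0.0
```

Request:
jog_arm(targets=[{"xyz": [0, 0, -0.05], "spin": -0.9}, {"xyz": [0, 0, -0.05], "spin": -0.9}, {"xyz": [0, 0, -0.05], "spin": -0.9}, {"xyz": [0, 0, -0.05], "spin": -0.9}, {"xyz": [0, 0, 0], "spin": -0.8}, {"xyz": [-0.08, -0.6, 0], "spin": 0}, {"xyz": [-0.08, -0.6, 0], "spin": 0}, {"xyz": [-0.08, -0.6, 0], "spin": 0}, {"xyz": [-0.08, -0.6, 0], "spin": 0}, {"xyz": [-0.08, -0.6, 0], "spin": 0}], gripper=70)

```text
time: 11.85
tool_pos: [570.5, -232.5, 224.0]
tcp_rot: [3.14, -0.001, -3.052]
contact_force: [1.0, 0.0, 0.1]
grip_width: 64.1
finger_force: 0.0
```

```bash
python3 - <<'E'
from h import *
for i in range(4): bot.capture("wrist")
c=cal("wrist"); np.savez("c3.npz",**{k:np.array(v) for k,v in c.items()})
im=bot.capture("wrist"); cv2.imwrite("pics/w3.png",cv2.resize(im,(800,600)))
delta([571,-236,220],-3.05)
t=bot.capture("top"); cv2.imwrite("pics/t3.png",t)
E
```

```text
t 12.1 tcp [ 570.1 -230.5  224.1] rpy [ 3.140e+00 -2.000e-03 -3.053e+00] tool delta/80: [-0.005 -0.069  0.051] spin tot/0.1: -0.03
```

View pics/w3.png

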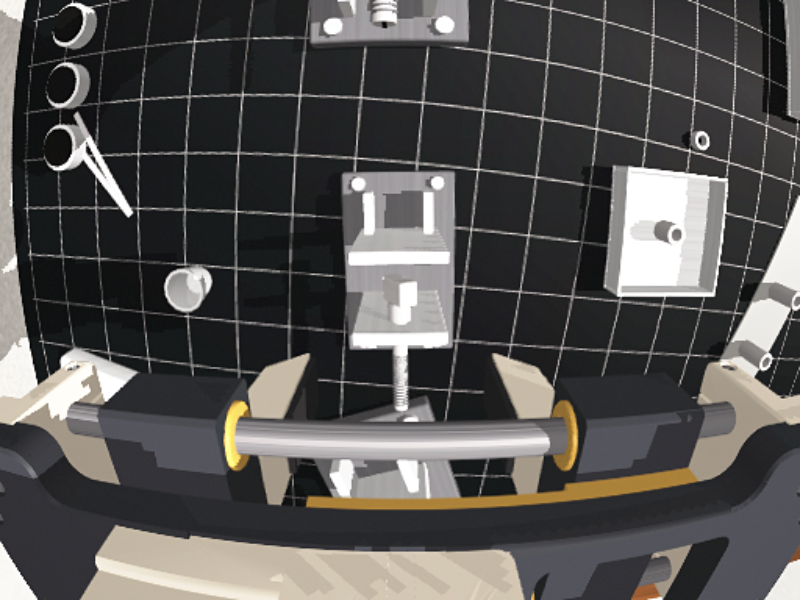

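The short sleeve sits in the tin at (670,232). The chosen fixture is below the camera: its -x plate top band runs (349–449, row 258), its +x plate top band (351–450, row 340), and the head's upper end is near (402,291), leaning right (+y).

```bash
cat > m.py <<'E'
from h import *
np.set_printoptions(precision=1,suppress=True)
c=np.load("c3.npz"); c={k:c[k] for k in c}; c["fish"]=True
S=cal("scene")
W=lambda u,v,z: plane(c,np.array([u,v])*.64,z)
for z in (112,):
    L=[W(349,258,z),W(449,258,z),W(351,340,z),W(450,340,z)]; print(np.array(L),"mid",np.mean(L,0))
    ctr=np.mean(L,0); ex=(L[2]+L[3]-L[0]-L[1])/2; ey=(L[1]+L[3]-L[0]-L[2])/2
    print("len",np.linalg.norm(ex),np.linalg.norm(ey),"yaw",np.arctan2(ex[1],ex[0]),np.arctan2(-ey[0],ey[1]))
B=[W(342,173,14),W(454,171,14),W(348,348,14),W(454,348,14)]; print("base",np.array(B),np.mean(B,0))
print("head top",W(402,291,102))
# height from two views: plate outer corners wrist vs scene crop c2
for w,s in (((449,258),(662-400,92)),((450,340),(572-400,122)),((349,258),(597-400,28)),((351,340),(505-400,65)),((402,291),(587-400,103))):
    print(tri([ray(c,np.array(w)*.64),ray(S,np.array(s)/5+(170,130))]))
E
python3 m.py
```

```text
[[ 549.  -263.6  112. ]
 [ 543.8 -204.5  112. ]
 [ 601.1 -259.5  112. ]
 [ 595.8 -197.7  112. ]] mid [ 572.4 -231.3  112. ]
len 52.35954830196579 60.70244412697389 yaw 0.10498722213363335 0.08689345077132138
base [[ 502.7 -282.8   14. ]
 [ 493.5 -195.5   14. ]
 [ 649.6 -269.2   14. ]
 [ 641.7 -178.2   14. ]] [ 571.9 -231.5   14. ]
head top [ 569.4 -230.2  102. ]
(array([ 543.3, -204. ,  110.9]), [0.8203101007459339, 0.8203101007459571])
(array([ 592.9, -198.8,  119.2]), [0.049952820346574646, 0.049952820346627666])
(array([ 548.9, -263.4,  108.8]), [0.9387244928953588, 0.9387244928954159])
(array([ 600.8, -259.1,  111.4]), [0.6636975989396491, 0.6636975989397881])
(array([ 571.2, -229.9,   95.4]), [0.1034533983251001, 0.10345339832483005])
```

Plate spacing (52 mm), width (60 mm) and heights (about 112 mm) fit the description. The fixture centre is (572, -231) with yaw 0.09. Descending into the gap.

Request:
jog_arm(targets=[{"xyz": [-0.03, -0.01, 0.2], "spin": 0}, {"xyz": [0, 0, 0.4], "spin": 0}, {"xyz": [0, 0, 0.4], "spin": 0}, {"xyz": [0, 0, 0.2], "spin": 0}, {"xyz": [0, 0, 0], "spin": 0}, {"xyz": [0, 0, 0.2], "spin": 0}, {"xyz": [0, 0, 0.2], "spin": 0}, {"xyz": [0, 0, 0.15], "spin": 0}, {"xyz": [0, 0, 0.11], "spin": 0}, {"xyz": [0, 0, 0], "spin": 0}])

```text
time: 13.4
tool_pos: [572.6, -231.4, 75.4]
tcp_rot: [3.141, -0.001, -3.052]
contact_force: [-0.2, -0.0, -0.6]
grip_width: 64.4
finger_force: 0.0
```

Request:
jog_arm(targets=[{"xyz": [0, 0, 0.05], "spin": 0}, {"xyz": [0, 0, 0], "spin": 0}, {"xyz": [0, 0, 0], "spin": 0}, {"xyz": [0, 0, 0], "spin": 0}, {"xyz": [0, 0, 0], "spin": 0}, {"xyz": [0, 0, 0], "spin": 0}, {"xyz": [0, 0, 0], "spin": 0}, {"xyz": [0, 0, 0], "spin": 0}, {"xyz": [0, 0, 0], "spin": 0}, {"xyz": [0, 0, 0], "spin": 0}], gripper=0)

```text
time: 14.65
tool_pos: [572.9, -232.2, 72.2]
tcp_rot: [-3.141, -0.0, -3.052]
contact_force: [-0.7, -5.9, -3.1]
grip_width: 13.0
finger_force: 30.0
```

Request:
jog_arm(targets=[{"xyz": [0, 0, 0], "spin": 0}, {"xyz": [0, 0, 0], "spin": 0}, {"xyz": [0, 0, 0], "spin": 0}, {"xyz": [0, 0, 0], "spin": 0}, {"xyz": [0, 0, 0], "spin": 0}, {"xyz": [0, 0, 0], "spin": 0}, {"xyz": [0, 0, 0], "spin": 0}, {"xyz": [0, 0, 0], "spin": 0}, {"xyz": [0, 0, 0], "spin": 0}, {"xyz": [0, 0, 0], "spin": 0}])

```text
time: 15.9
tool_pos: [572.9, -232.2, 72.2]
tcp_rot: [-3.141, -0.0, -3.052]
contact_force: [-0.9, -5.3, -2.4]
grip_width: 13.1
finger_force: 30.0
```

```bash
python3 - <<'E'
from h import *
o=bot.get_obs(); print(o["grip_width"],o["finger_force"],o["contact_force"],o["moment"]); delta([572,-231,71])
w=bot.capture("wrist")[130:320,150:420]; s=bot.capture("scene")[120:200,160:250]
m=np.zeros((600,800,3),np.uint8); m[:352,:500]=cv2.resize(w,(500,352)); m[330:600,500:800]=cv2.resize(s,(300,270)); cv2.imwrite("pics/f.png",m)
E
```

```text
13.089749292381114 29.995287899218965 [-0.89143756 -5.28005967 -2.40018097] [-0.92569311  0.17965692  0.05215614]
t 15.9 tcp [ 572.9 -232.2   72.2] rpy [-3.141 -0.    -3.052] tool delta/80: [0.009 0.016 0.015] spin tot/0.1: None
```

View pics/f.png

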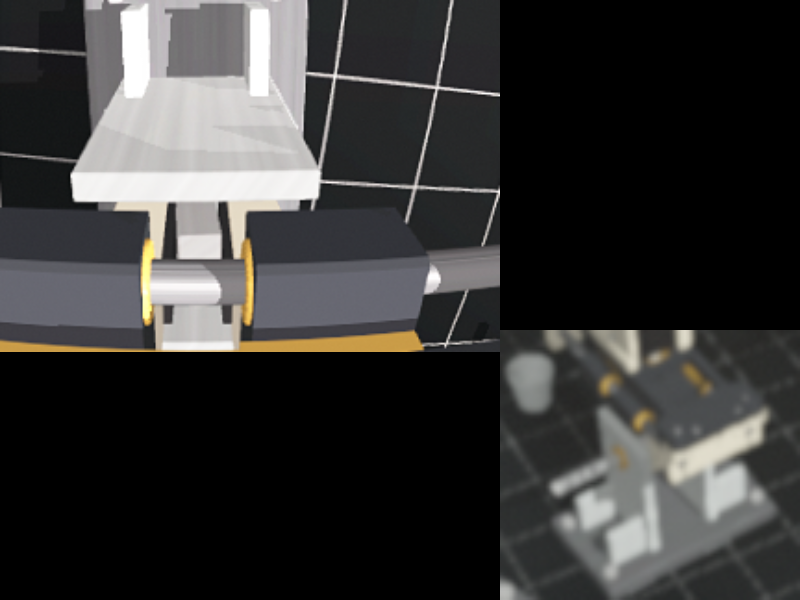

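The head is gripped in the gap between the fingers (crop about 205,230) at 13.1 mm, slightly over its 12 mm, with about 5 N of side load. I'll relieve the side load and see whether it seats flatter.

Request:
jog_arm(targets=[{"xyz": [0, -0.01, 0], "spin": 0}, {"xyz": [0, 0, 0], "spin": 0}, {"xyz": [0, 0, 0], "spin": 0}, {"xyz": [0, 0, 0], "spin": 0}, {"xyz": [0, 0, 0], "spin": 0}, {"xyz": [0, 0, 0], "spin": 0}, {"xyz": [0, 0, 0], "spin": 0}, {"xyz": [0, 0, 0], "spin": 0}, {"xyz": [0, 0, 0], "spin": 0}, {"xyz": [0, 0, 0], "spin": 0}])

```text
time: 17.25
tool_pos: [572.9, -232.3, 72.2]
tcp_rot: [3.141, -0.0, -3.052]
contact_force: [-3.8, -0.6, -1.1]
grip_width: 12.5
finger_force: 30.0
```

Request:
jog_arm(targets=[{"xyz": [0, -0.01, 0], "spin": 0.1}, {"xyz": [0, 0, 0], "spin": 0}, {"xyz": [0, 0, 0], "spin": 0}, {"xyz": [0, 0, 0], "spin": 0}, {"xyz": [0, 0, 0], "spin": 0}, {"xyz": [0, 0, 0], "spin": 0}, {"xyz": [0, 0, 0], "spin": 0}, {"xyz": [0, 0, 0], "spin": 0}, {"xyz": [0, 0, 0], "spin": 0}, {"xyz": [0, 0, 0], "spin": 0}])

```text
time: 18.5
tool_pos: [572.9, -232.3, 72.3]
tcp_rot: [3.14, -0.001, -3.062]
contact_force: [-4.8, 2.8, 0.7]
grip_width: 12.9
finger_force: 30.0
```

Request:
jog_arm(targets=[{"xyz": [0, 0.01, 0], "spin": -0.1}, {"xyz": [0, 0, 0], "spin": 0}, {"xyz": [0, 0, 0], "spin": 0}, {"xyz": [0, 0, 0], "spin": 0}, {"xyz": [0, 0, 0], "spin": 0}, {"xyz": [0, 0, 0], "spin": 0}, {"xyz": [0, 0, 0], "spin": 0}, {"xyz": [0, 0, 0], "spin": 0}, {"xyz": [0, 0, 0], "spin": 0}, {"xyz": [0, 0, 0], "spin": 0}])

```text
time: 19.75
tool_pos: [572.9, -232.3, 72.3]
tcp_rot: [3.141, -0.0, -3.053]
contact_force: [-4.5, 1.4, 0.1]
grip_width: 12.5
finger_force: 30.0
```

Request:
jog_arm(targets=[{"xyz": [0, 0, 0], "spin": -0.2}, {"xyz": [0, 0, 0], "spin": 0}, {"xyz": [0, 0, 0], "spin": 0}, {"xyz": [0, 0, 0], "spin": 0}, {"xyz": [0, 0, 0], "spin": 0}, {"xyz": [0, 0, 0], "spin": 0}, {"xyz": [0, 0, 0], "spin": 0}, {"xyz": [0, 0, 0], "spin": 0}, {"xyz": [0, 0, 0], "spin": 0}, {"xyz": [0, 0, 0], "spin": 0}])

```text
time: 21.0
tool_pos: [573.0, -232.3, 72.3]
tcp_rot: [3.141, -0.0, -3.033]
contact_force: [-5.3, 2.0, 2.1]
grip_width: 12.6
finger_force: 30.0
```

Request:
jog_arm(targets=[{"xyz": [0, 0, 0], "spin": 0.1}, {"xyz": [0, 0, 0], "spin": 0}, {"xyz": [0, 0, 0], "spin": 0}, {"xyz": [0, 0, 0], "spin": 0}, {"xyz": [0, 0, 0], "spin": 0}, {"xyz": [0, 0, 0], "spin": 0}, {"xyz": [0, 0, 0], "spin": 0}, {"xyz": [0, 0, 0], "spin": 0}, {"xyz": [0, 0, 0], "spin": 0}, {"xyz": [0, 0, 0], "spin": 0}])

```text
time: 22.25
tool_pos: [573.0, -232.3, 72.4]
tcp_rot: [3.141, -0.0, -3.043]
contact_force: [-5.3, 2.7, 2.1]
grip_width: 12.1
finger_force: 30.0
```

Width is now 12.1 mm, so the pads lie flat on the head's flats and it stands upright. Handing in.

```bash
python3 -c "
from plant import bot
print(bot.close_job())"
```

```text
the job is handed in; nothing more can be done
None
```

The short sleeve is in the small tin, and I handed the job in at about 22 s with the bolt head gripped at 30 N and 12.1 mm across its 12 mm flats, so it should be upright; no verdict came back.

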